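# Function-check a latching stop button

## Task

Check the stop station on the assembly board: with closed fingertips press its mushroom button straight down until it latches, and take the fingers right off it for a moment so that it is seen to stay in by itself. Then push the raised bar on the mushroom head sideways to twist it clockwise (seen from above) until the latch lets go, and come clear so that the button springs all the way out again. Do not grip the bar or lift or shove the station, and leave everything else on the board where it is.

Things in the scene. Friction and masses are not known exactly. Their poses are not given: they have to be found in the camera images.
- station: Stop station: loose aluminium box on the plywood board, 2.5 kg (a hard sideways push slides it), 100 mm (x) by 110 mm (y) by 70 mm high, one large black mushroom button upright in the middle of its top, a grey cable gland on its +x side. Origin: centre of its underside (18 mm above the table), z up; its x axis points away from the robot to within 0.6 rad
- stop_top (a point): Centre of the top of the head's raised bar, on the button's axis, 129 mm above the station's origin with the button out; turns with the head, axes at rest as the station's. Head: black round cap 64 mm across, 12 mm thick; across it a straight grey bar 60 mm long (y, ends 30 mm from the axis), 13 mm thick (x), its top 25 mm above the cap's top
- stop_press (a joint): Press depth of the button, m: 0 = fully out, 0.012 = hard stop. Goes straight down into the station against a spring (4.5 N to start moving, up to about 10 N) and latches when pushed past 0.0083; let go, it stays at about 0.008. Not latched, it springs back to 0
- stop_twist (a joint): Twist of the head about its upright axis, rad: 0 = rest, positive = clockwise from above, stop at 0.9; no turn the other way. A spring returns it to 0 (0.03 Nm to start, 0.11 Nm at 0.7: some 5 N sideways on the bar 22 mm from the axis). At about 0.35 to 0.4 the latch lets go and the button springs up 8 mm; let go, it also turns back to 0
- button_box: Bystander: a box of the same casing (100 x 110 x 70 mm, 2 kg) with two small flat black buttons on top, 80 mm high in all; origin at the centre of its underside. The two boxes may stand either way round. Leave it alone
- bin: Bystander: small open blue plastic bin, 85 x 120 x 55 mm high, at the far edge of the board; origin at the centre of its underside
- driver_grip (a point): Bystander: screwdriver with a red handle, lying on the left of the board, some 0.2 m long; the point is on its handle
- spanner_grip (a point): Bystander: steel spanner lying on the right of the board, some 0.18 m long; the point is on its shank

How it is judged:
By the outcome, as a careful person would: the job done as asked, in the order asked, and still so for the second after the job is handed in, with the robot touching nothing.
It also fails if it takes over 38 s, if anything falls off the work surface, if the arm or the gripper's body presses on something with over 40 N, if the wrist force passes 120 N, or if a joint passes its speed limit or range.

## Robot

A 7-joint arm with a two-finger parallel gripper is mounted at the origin on the work surface. World frame = base frame: x ahead of the robot, y to its left, z up, the work surface at z = 0. Lengths are in mm, angles in rad, forces in N, time in s.
With the tool pointing down it reaches from about 400 to 925 mm from the base axis. Payload 5.6 kg.
Tool frame: the origin (TCP) lies on the centre line of the jaws, within the pads' length; the fingertips stand r.finger_overhang ahead of it and the grasp point (between the pads) lies 2 mm behind it (r.finger_overhang is the distance from the TCP to the fingertips, in mm); y points along the fingers, z is the direction in which the jaws open and shut, and the axes are right-handed (so a half turn about y gives the same grasp; the last joint's range is limited). The gripper opens to 85 mm and grips with 20 to 120 N. Pads are 22 mm wide; open, the fingers measure 114 mm over their backs; the gripper's body (76 mm by 85 mm) begins 54 mm behind the grasp point. The pads swing forward as they close: fully open they stand 13 mm farther back than shut.
Start: joints at [-1.225, 0.468, -0.012, 1.603, 0.006, 1.071, -0.056], TCP at [246.442, 601.478, 215.09] pointing down, gripper open.
Joint ranges: [-2.53, 2.53], [-0.31, 2.02], [-1.57, 1.55], [0.28, 2.44], [-1.29, 4.43], [0.15, 1.84], [-2.92, 2.92]. Speed limits (rad/s): [2.57, 2.57, 3.14, 3.14, 3.14, 3.14, 3.14].

## Interface

Orientations are given as a 3x3 rotation matrix whose columns are the frame's x, y, z axes.
In Python, from station import monitor, eyes, r gives the robot as it stands.
- The arm moves only by the tool step_arm, never from a script. Its argument "series" is a list of rows, each an object with "translation": the shift along the world's x, y, z scaled (see below), a list of three; "twist": the turn about the world's z scaled (see below); "fingers": the opening, from 0 (shut) to 1 (fully open). A call has 1 to 5 rows; each row shifts and turns the commanded pose from where the row before left it; what a row does not reach is not made up. The controller multiplies each number of a shift by 20 mm and each number of a turn by 0.1 rad. A row lasts 1/10 s, in which the tool goes at most 50 mm and 8.59 degrees, less where a joint would pass 70% of its speed; a pose out of reach is approached as far as the arm can. A call with a number of a shift or a turn outside -1 to 1 is refused whole. A call with a gripper value outside its range is refused whole. The fingers move at their own pace and stop on an object; "newtons" is the grip in N (left out, the last holds). Time passes only in rows, so rows that do not move let the fingers close. It gives the time, the measured TCP pose, the force and the opening at its end, in the units of the state.
- monitor.read_state(): the state, without advancing time (a new reading comes with each control period).
- eyes.get_image(name): name is "scene" or "top"; returns a dict with "color" (480x640x3 uint8, red, green, blue), "mtx" (3x3 intrinsics, pixels), "dist" ([k1, k2, p1, p2, k3] as OpenCV has them; the pictures are not rectified), "rvec" (rotation vector, rad) and "tvec" (3), from world to camera coordinates, as OpenCV has them. Camera axes: x right, y down, z forward; pixel columns grow to the right and rows downward; lengths in mm; the calibration is good to about 2 mm. A picture is of the moment at which its call begins. There is no depth.
- r.sign_off(): hands the job in, once; it reports no verdict.
The state is a dict: "t": time; "joint_positions": joint angles; "dq": joint speeds; "effort": joint torques, N m; "tool_pos": TCP position; "orientation": TCP orientation; "wrist_force": force on the tool from outside, world axes, zero at the start; "torque": the same for the moment, N m; "width": finger opening in mm.
Only numpy, scipy, OpenCV 4.12 (cv2) and the standard library are available. Lean on these libraries where they do the work, as an engineer would, in place of code of your own. Each camera call takes 0.05 s, during which the arm holds its last target. There are 200 camera calls.

## Working session

There is one attempt and no reset: what is moved stays moved. The work goes in short steps, Python scripts to look and compute and a tool call to move; the robot and the scene stay as the last step left them, time stands still between calls to the robot, and variables do not carry over. Pictures are saved under pics/ and viewed, about 8 in all and at most 12, crops included, and the job is handed in when it is done.

Besides the shell and the picture viewer there is one more tool, called after ">>>" by a JSON object that holds its "api" and its "payload". step_arm: Moves the arm, as the interface text tells. Its arguments: {"type":"object","properties":{"series":{"type":"array"},"newtons":{"type":"number"}},"required":["series"]}

```bash
ls; mkdir -p pics; python3 - <<'E'
from station import monitor, eyes, r
import cv2
s=monitor.read_state();print(s,r.finger_overhang)
for n in("scene","top"):
    d=eyes.get_image(n);cv2.imwrite(f"pics/{n}0.png",d["color"][:,:,::-1]);print(n,d["mtx"],d["dist"],d["rvec"],d["tvec"])
E
```

```text
pics
{'t': 0.0, 'joint_positions': array([-1.22501221,  0.46838837, -0.01160612,  1.60364062,  0.00603036,
        1.07142651, -0.05631468]), 'dq': array([-5.81021259e-05, -3.01625290e-04, -1.18409458e-03,  4.80455799e-04,
       -1.94339365e-03, -7.15907943e-04,  6.03635460e-04]), 'effort': array([-3.64209136e-04, -5.32407761e+01,  2.10456352e-02, -2.51301277e+01,
        1.13446589e-02,  7.88643316e-03, -2.25346713e-05]), 'tool_pos': array([246.23446047, 600.90142018, 214.12408491]), 'orientation': array([[ 9.25347537e-01, -5.50295343e-04,  3.79119551e-01],
       [-3.79119920e-01, -1.74410053e-03,  9.25345905e-01],
       [ 1.52009069e-04, -9.99998328e-01, -1.82252706e-03]]), 'wrist_force': array([ 0.10626246,  0.33464069, -0.38705809]), 'torque': array([-0.02430963, -0.00506831,  0.01457657]), 'width': 85.24339259652636} 17.0
scene [[533.20421574   0.         319.97830218]
 [  0.         533.20421574 245.30093353]
 [  0.           0.           1.        ]] [-0.06090803  0.          0.          0.          0.        ] [ 1.31829762  2.34048336 -0.85838555] [ 300.82462328 -321.57954722 1638.9838435 ]
top [[557.67406084   0.         320.44173658]
 [  0.         557.67406084 242.84650637]
 [  0.           0.           1.        ]] [-0.15718297  0.          0.          0.          0.        ] [ 2.12409054 -2.1679045   0.13504132] [   9.29820496  620.13086399 1417.83062951]
```

View pics/scene0.png

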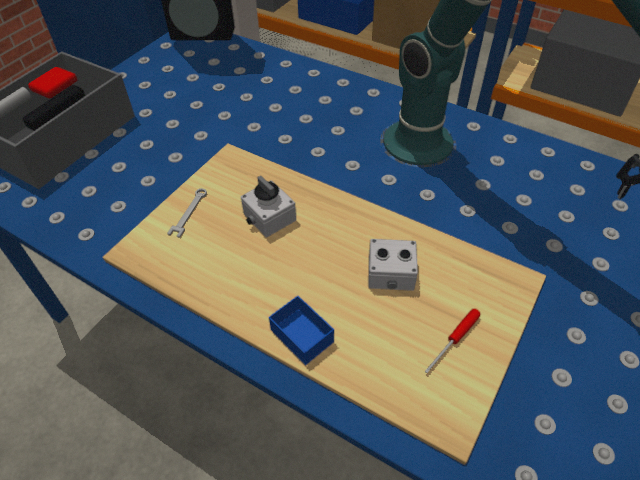

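View pics/top0.png

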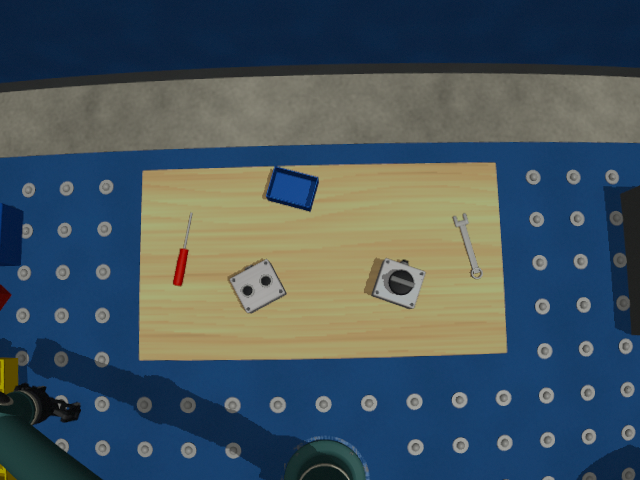

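Scene: the station is at about (268,205) in scene and (400,283) in top, with its bar roughly along the image's horizontal and the gland at (404,262). The button box is at (257,286) in top.

```bash
cat > h.py <<'E'
import numpy as np, cv2
def ray(d,px,z):
    R,_=cv2.Rodrigues(np.array(d["rvec"],float));t=np.array(d["tvec"],float).ravel()
    p=cv2.undistortPoints(np.array(px,float).reshape(-1,1,2),d["mtx"],d["dist"])[:,0]
    v=np.c_[p,np.ones(len(p))]@R; c=-R.T@t
    return c+v*((z-c[2])/v[:,2])[:,None]
def proj(d,P):
    return cv2.projectPoints(np.array(P,float).reshape(-1,1,3),np.array(d["rvec"],float),np.array(d["tvec"],float),d["mtx"],d["dist"])[0][:,0]
E
python3 - <<'E'
from station import monitor, eyes, r
from h import *
d=eyes.get_image("top");c=d["color"]
g=cv2.cvtColor(c,cv2.COLOR_RGB2GRAY)
x0,y0=365,250
sub=g[y0:320,x0:435]
m=(sub<110).astype(np.uint8)
# dark disc = cap+bar; take component nearest (401,282)
n,l,st,ce=cv2.connectedComponentsWithStats((sub<60).astype(np.uint8))
for i in range(1,n):
    if st[i,4]>30: print(st[i],ce[i]+[x0,y0])
print(sub[20:46:1,22:52])
s=monitor.read_state()
cv2.imwrite("pics/c1.png",np.hstack([cv2.resize(c[250:320,365:435,::-1],(400,400),interpolation=cv2.INTER_CUBIC),
 cv2.resize(eyes.get_image("scene")["color"][165:245,230:310,::-1],(400,400),interpolation=cv2.INTER_CUBIC)]))
E
```

```text
[ 23  20  25  25 373] [400.03217158 282.50670241]
[[166 166 159 127 121 104 102 103  96  71  64  70  53  48  32  53  74  83
   99 121 153 166 167 167 168 168 166 166 166 166]
 [166 159 122 104 104 104  97  69  50  30  19  23  25  22  27  24  23  23
   27  53  98 144 166 166 167 166 167 168 168 168]
 [160 124 105 104 105  96  57  29  19  23  26  27  28  28  27  27  27  28
   27  25  38  80 139 166 166 167 166 167 167 168]
 [124 106 106 106  97  56  23  22  26  27  29  29  29  27  30  31  28  31
   31  29  27  28  76 140 167 167 166 166 166 166]
 [106 107 106  97  58  23  22  28  28  28  29  30  31  29  30  31  31  31
   33  28  30  28  29  76 141 167 167 166 167 166]
 [107 106 100  65  28  42  44  27  30  31  30  30  32  29  31  33  31  33
   32  33  32  33  30  29  90 148 167 167 167 166]
 [106 107  95  33  51  84  91  82  70  41  31  33  32  33  33  35  33  33
   33  33  33  33  32  29  40 132 167 168 168 168]
 [108 100  65  28  67 100 103 100  99  90  78  57  40  32  35  35  35  35
   35  34  35  34  35  34  26  89 146 166 166 166]
 [107  96  36  42  83 106 105 105 105 102 100  96 
[... 1500 characters left out ...]
 42  43  43  44  46  47
   47  48  49  42  34  46 136 168 169 169 169 169]
 [167 150 107 105  90  45  21  28  32  39  40  41  43  44  45  45  46  47
   50  47  42  33  45 134 167 169 170 170 169 169]
 [169 168 150 108 106  90  44  15  24  30  35  39  43  46  45  47  46  46
   40  34  26  41 133 167 169 169 170 169 170 170]
 [170 169 167 163 149 105 101  88  44  21  24  29  33  34  36  34  34  31
   27  19  70 140 167 169 168 168 169 169 169 169]
 [170 170 170 169 167 163 163 162 142  65  44  44  19  20  23  21  19  41
   78 138 165 167 169 169 169 169 169 168 168 169]
 [169 170 169 169 170 169 169 169 167 163 162 163 151 129 130 148 164 164
  165 168 169 169 169 169 169 169 169 169 169 168]]
```

View pics/c1.png

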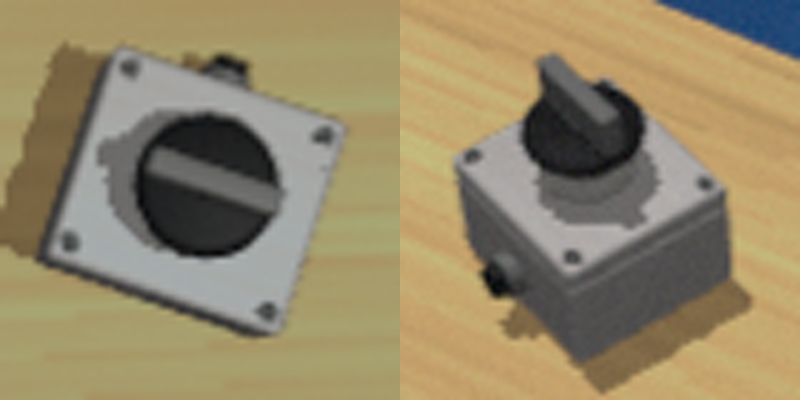

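```bash
python3 - <<'E'
from station import monitor, eyes, r
from h import *
d=eyes.get_image("top");g=cv2.cvtColor(d["color"],cv2.COLOR_RGB2GRAY)
yy,xx=np.mgrid[:480,:640]
print("cap",ray(d,[(400.9,282.4)],122))
m=(np.hypot(xx-400.9,yy-282.4)<11)&(g>72)
p=np.c_[xx[m],yy[m]]
w=ray(d,p,147)[:,:2];c=w.mean(0);u=np.linalg.svd(w-c)[2][0];print("bar",c,u,"yaw",np.arctan2(-u[0]*np.sign(u[1]),abs(u[1])),np.ptp((w-c)@u))
m=np.array([(125,48),(345,125),(280,330),(45,258)])/400*70+[365,250]
w=ray(d,m,88);print("box",w,w.mean(0))
e=eyes.get_image("scene")
# bar ends' top in scene, crop -> px
q=np.array([(547,63),(610,113)])-[400,0];q=q/5+[230,165]
print("scene bar",ray(e,q,147))
m=(np.hypot(xx-257,yy-286)<8)
E
```

```text
cap [[ 507.04811218 -199.73235222  122.        ]]
bar [ 509.32099286 -197.47818241] [0.34656239 0.93802692] yaw -0.35390388498111586 51.88685440264728
box [[ 570.68088848 -170.92988934   88.        ]
 [ 534.27073425 -267.46417944   88.        ]
 [ 444.73949812 -235.08772026   88.        ]
 [ 478.79126532 -132.63577593   88.        ]] [ 507.12059654 -201.52939124   88.        ]
scene bar [[ 504.07988564 -218.65239278  147.        ]
 [ 517.47528377 -170.92706352  147.        ]]
```

>>> {"api": "step_arm", "payload": {"series": [{"translation": [1, -1, 0], "twist": 0, "fingers": 0}, {"translation": [1, -1, 0], "twist": 0, "fingers": 0}, {"translation": [1, -1, 0], "twist": 0, "fingers": 0}, {"translation": [1, -1, 0], "twist": 0, "fingers": 0}, {"translation": [1, -1, 0], "twist": 0, "fingers": 0}], "newtons": 30}}

```text
t: 0.8
tool_pos: [347.1, 500.6, 215.1]
orientation: [[0.925, 0.0, 0.379], [-0.379, -0.0, 0.925], [0.0, -1.0, -0.0]]
wrist_force: [-0.3, 0.6, -0.8]
width: 12.0
```

>>> {"api": "step_arm", "payload": {"series": [{"translation": [1, -1, 0], "twist": 0, "fingers": 0}, {"translation": [1, -1, 0], "twist": 0, "fingers": 0}, {"translation": [1, -1, 0], "twist": 0, "fingers": 0}, {"translation": [1, -1, 0], "twist": 0, "fingers": 0}, {"translation": [1, -1, 0], "twist": 0, "fingers": 0}]}}

```text
t: 1.3
tool_pos: [447.1, 400.6, 215.1]
orientation: [[0.925, 0.0, 0.379], [-0.379, 0.0, 0.925], [0.0, -1.0, 0.0]]
wrist_force: [-0.0, 0.2, 0.2]
width: 0.3
```

>>> {"api": "step_arm", "payload": {"series": [{"translation": [1, -1, 0], "twist": 0, "fingers": 0}, {"translation": [1, -1, 0], "twist": 0, "fingers": 0}, {"translation": [1, -1, 0], "twist": 0, "fingers": 0}, {"translation": [0, -1, 0], "twist": 0, "fingers": 0}, {"translation": [0, -1, 0], "twist": 0, "fingers": 0}]}}

```text
t: 1.8
tool_pos: [505.9, 300.2, 214.7]
orientation: [[0.925, -0.001, 0.379], [-0.379, -0.0, 0.925], [-0.001, -1.0, -0.001]]
wrist_force: [-0.3, 0.5, 0.0]
width: -0.1
```

>>> {"api": "step_arm", "payload": {"series": [{"translation": [0, -1, 0], "twist": 0, "fingers": 0}, {"translation": [0, -1, 0], "twist": 0, "fingers": 0}, {"translation": [0, -1, 0], "twist": 0, "fingers": 0}, {"translation": [0, -1, 0], "twist": 0, "fingers": 0}, {"translation": [0, -1, 0], "twist": 0, "fingers": 0}]}}

```text
t: 2.3
tool_pos: [505.3, 200.6, 215.3]
orientation: [[0.926, -0.0, 0.378], [-0.378, 0.0, 0.926], [-0.0, -1.0, 0.0]]
wrist_force: [0.2, 0.3, -0.1]
width: 0.1
```

>>> {"api": "step_arm", "payload": {"series": [{"translation": [0, -1, 0], "twist": 0, "fingers": 0}, {"translation": [0, -1, 0], "twist": 0, "fingers": 0}, {"translation": [0, -1, 0], "twist": 0, "fingers": 0}, {"translation": [0, -1, 0], "twist": 0, "fingers": 0}, {"translation": [0, -1, 0], "twist": 0, "fingers": 0}]}}

```text
t: 2.8
tool_pos: [505.4, 100.8, 215.3]
orientation: [[0.926, 0.0, 0.378], [-0.378, 0.001, 0.926], [-0.0, -1.0, 0.001]]
wrist_force: [-0.3, 0.5, 0.7]
width: -0.2
```

>>> {"api": "step_arm", "payload": {"series": [{"translation": [0, -1, 0], "twist": 0, "fingers": 0}, {"translation": [0, -1, 0], "twist": 0, "fingers": 0}, {"translation": [0, -1, 0], "twist": 0, "fingers": 0}, {"translation": [0, -1, 0], "twist": 0, "fingers": 0}, {"translation": [0, -1, 0], "twist": 0, "fingers": 0}]}}

```text
t: 3.3
tool_pos: [505.4, 1.0, 215.3]
orientation: [[0.926, 0.0, 0.378], [-0.378, 0.001, 0.926], [-0.0, -1.0, 0.001]]
wrist_force: [0.0, -0.3, 0.5]
width: -0.0
```

>>> {"api": "step_arm", "payload": {"series": [{"translation": [0, -1, 0], "twist": 0, "fingers": 0}, {"translation": [0, -1, 0], "twist": 0, "fingers": 0}, {"translation": [0, -1, 0], "twist": 0, "fingers": 0}, {"translation": [0, -1, 0], "twist": 0, "fingers": 0}, {"translation": [0, -1, 0], "twist": 0, "fingers": 0}]}}

```text
t: 3.8
tool_pos: [505.5, -98.8, 215.3]
orientation: [[0.926, 0.0, 0.378], [-0.378, 0.001, 0.926], [-0.0, -1.0, 0.001]]
wrist_force: [0.4, -0.1, -0.2]
width: -0.1
```

>>> {"api": "step_arm", "payload": {"series": [{"translation": [0, -1, 0], "twist": 0, "fingers": 0}, {"translation": [0, -1, 0], "twist": 0, "fingers": 0}, {"translation": [0, -1, 0], "twist": 0, "fingers": 0}, {"translation": [0, 0, 0], "twist": 0, "fingers": 0}, {"translation": [0, 0, 0], "twist": 0, "fingers": 0}]}}

```text
t: 4.3
tool_pos: [505.8, -157.9, 215.1]
orientation: [[0.925, 0.0, 0.379], [-0.379, 0.001, 0.925], [-0.0, -1.0, 0.001]]
wrist_force: [0.4, 0.8, -0.8]
width: -0.1
```

>>> {"api": "step_arm", "payload": {"series": [{"translation": [0.1, -1, 0], "twist": 0, "fingers": 0}, {"translation": [0, -1, 0], "twist": 0, "fingers": 0}, {"translation": [0, 0, -1], "twist": 0, "fingers": 0}, {"translation": [0, 0, -1], "twist": 0, "fingers": 0}, {"translation": [0, 0, 0], "twist": 0, "fingers": 0}]}}

```text
t: 4.8
tool_pos: [506.7, -196.1, 172.8]
orientation: [[0.926, -0.005, 0.377], [-0.377, 0.002, 0.926], [-0.005, -1.0, 0.0]]
wrist_force: [0.1, -0.1, 0.7]
width: 0.5
```

```bash
python3 - <<'E'
from station import monitor, eyes, r
from h import *
e=eyes.get_image("scene")["color"][150:240,220:310,::-1];t=eyes.get_image("top")["color"][235:325,355:445,::-1]
cv2.imwrite("pics/c2.png",np.hstack([cv2.resize(i,(400,400),interpolation=cv2.INTER_CUBIC) for i in(t,e)]))
E
```

```text
(no output)
```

View pics/c2.png

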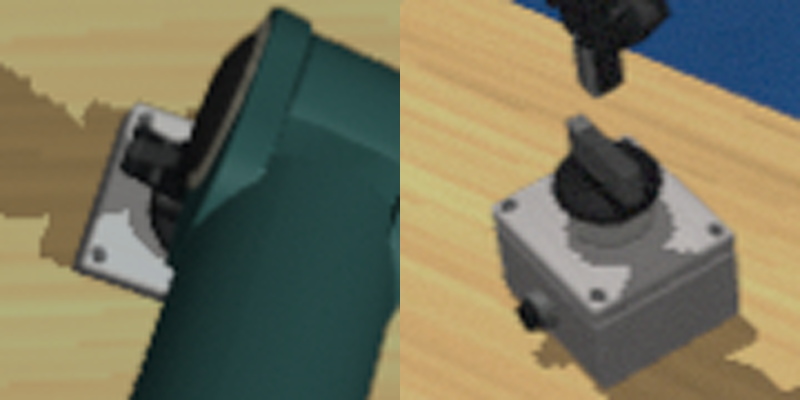

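```bash
python3 - <<'E'
from station import monitor, eyes, r
from h import *
s=monitor.read_state();p=s["tool_pos"];print(p,s["t"])
e=eyes.get_image("scene")
print((proj(e,[p-[0,0,17],p,[508,-199,147],[508,-199,122],[518.3,-170.8,147],[497.7,-227.2,147]])-[220,150])*400/90+[400,0])
E
```

```text
[ 508.49088712 -197.26610807  175.2463497 ] 4.9
[[599.7187056  125.85055913]
 [596.83472187 103.07547255]
 [599.5728395  139.06296653]
 [603.69290604 171.34873557]
 [630.44513896 168.09202914]
 [569.43650441 110.72800356]]
```

```bash
python3 - <<'E'
from station import monitor, eyes, r
from h import *
s=monitor.read_state();p=s["tool_pos"];e=eyes.get_image("scene")
i=e["color"][135:210,230:330,::-1];i=cv2.convertScaleAbs(i,alpha=1.8)
i=cv2.resize(i,(800,600),interpolation=cv2.INTER_CUBIC)
for q in proj(e,[p-[0,0,17],p,[508,-199,147]]): cv2.circle(i,tuple(int(v) for v in (q-[230,135])*8),4,(0,0,255),-1)
cv2.imwrite("pics/c3.png",i)
E
```

```text
(no output)
```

View pics/c3.png

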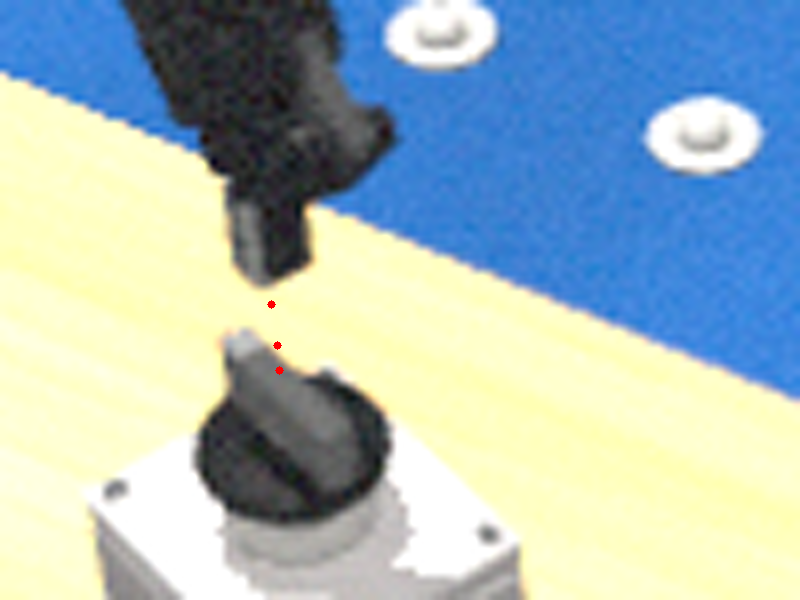

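```bash
python3 - <<'E'
from station import monitor, eyes, r
from h import *
e=eyes.get_image("scene");t=eyes.get_image("top")
p=np.array([246.2,600.9,214.1]);z=np.array([.379,.925,0])
P=[p,p-[0,0,17],p+z*42,p-z*42,p-[0,0,4]+z*42,p-[0,0,4]-z*42,[0,0,0]]
print(proj(e,P),proj(t,P))
R,_=cv2.Rodrigues(e["rvec"]);print(-R.T@e["tvec"].ravel());R,_=cv2.Rodrigues(t["rvec"]);print(-R.T@t["tvec"].ravel())
a=cv2.resize(cv2.imread("pics/scene0.png")[140:210,570:640],(400,400),interpolation=cv2.INTER_CUBIC)
b=cv2.resize(cv2.imread("pics/top0.png")[370:440,30:100],(400,400),interpolation=cv2.INTER_CUBIC)
cv2.imwrite("pics/c4.png",cv2.convertScaleAbs(np.hstack([a,b]),alpha=1.8))
E
```

```text
[[632.93850413 217.8882005 ]
 [629.6637405  223.13129914]
 [649.90562138 229.47455922]
 [616.47424884 206.6949189 ]
 [649.07187624 230.70953139]
 [615.75231156 207.94626274]
 [417.41411863 141.14268546]] [[ 65.4153091  396.11866831]
 [ 68.59396379 395.22816247]
 [ 50.32274155 388.895559  ]
 [ 80.77894511 403.36448131]
 [ 51.11160494 388.70865268]
 [ 81.49670581 403.12867578]
 [323.98899542 479.42600698]]
[1253.88560802  434.91176033 1057.73320887]
[ 422.00279242  -16.48896246 1488.80294074]
```

View pics/c4.png

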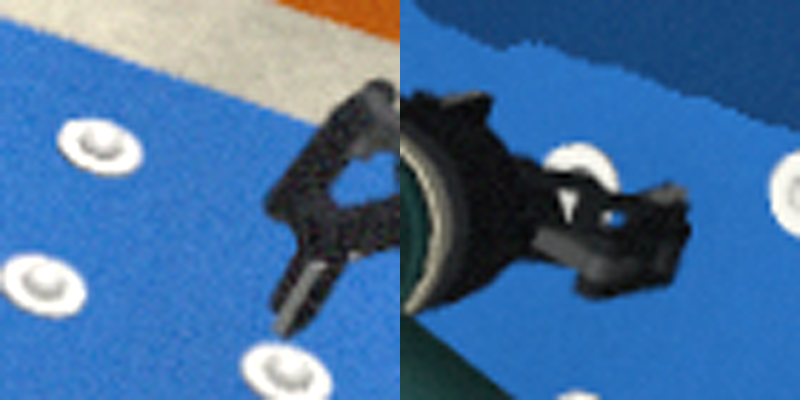

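```bash
python3 - <<'E'
from station import monitor, eyes, r
from h import *
e=eyes.get_image("scene");t=eyes.get_image("top")
for z in (158,175,190): print(z,ray(e,[(264.2,168.7)],z))
for z in (190,210,230): print(z,"start right fingertip",ray(e,[(619.9,198.6)],z))
b=cv2.imread("pics/top0.png")[350:450,0:110];b=cv2.resize(b,(660,600),interpolation=cv2.INTER_CUBIC)
b=cv2.convertScaleAbs(b,alpha=2.5)
p=np.array([246.2,600.9,214.1]);zz=np.array([.379,.925,0])
for q in proj(t,[p,p-[0,0,4]+zz*42,p-[0,0,4]-zz*42,p+[0,0,150]]): cv2.circle(b,tuple(int(v) for v in (q-[0,350])*6),4,(0,0,255),-1)
cv2.imwrite("pics/c5.png",b)
E
```

```text
158 [[ 480.49759836 -219.44498732  158.        ]]
175 [[ 495.11037028 -207.08125038  175.        ]]
190 [[ 508.00399255 -196.17207073  190.        ]]
190 start right fingertip [[169.88993006 567.21287969 190.        ]]
210 start right fingertip [[194.87446833 564.16352954 210.        ]]
230 start right fingertip [[219.85900659 561.11417939 230.        ]]
```

View pics/c5.png

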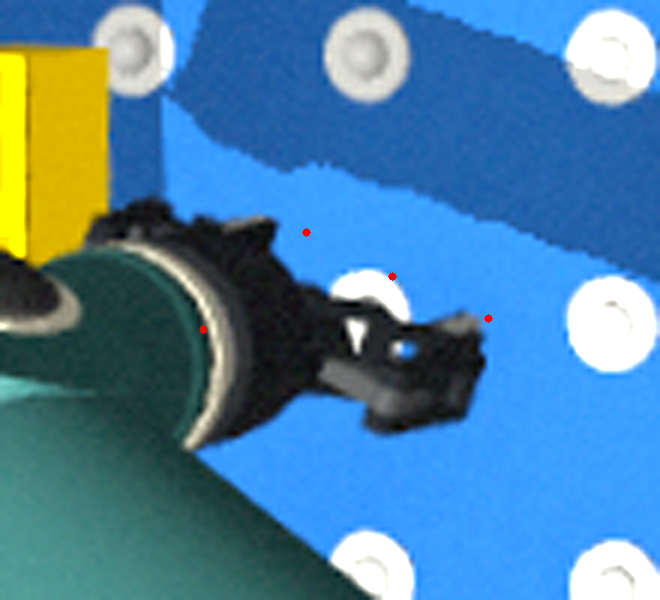

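The visible fingertip lies on the reported xy, but about 30 mm higher than the TCP plus overhang implies. This holds in both views and at both poses, so I will find the contact height by force.

>>> {"api": "step_arm", "payload": {"series": [{"translation": [0, -0.1, -1], "twist": 0, "fingers": 0}, {"translation": [0, 0, -0.4], "twist": 0, "fingers": 0}, {"translation": [0, 0, 0], "twist": 0, "fingers": 0}]}}

```text
t: 5.5
tool_pos: [507.6, -200.2, 146.1]
orientation: [[0.925, -0.002, 0.379], [-0.379, 0.001, 0.925], [-0.002, -1.0, -0.0]]
wrist_force: [-0.4, 0.8, -0.5]
width: -0.2
```

```bash
python3 - <<'E'
from station import monitor, eyes, r
from h import *
s=monitor.read_state();p=s["tool_pos"];e=eyes.get_image("scene");print(p,s["wrist_force"])
i=e["color"][135:210,230:330,::-1];i=cv2.convertScaleAbs(i,alpha=1.8)
i=cv2.resize(i,(800,600),interpolation=cv2.INTER_CUBIC)
for q in proj(e,[p+[0,0,14],[508,-199,147]]): cv2.circle(i,tuple(int(v) for v in (q-[230,135])*8),3,(0,0,255),-1)
cv2.imwrite("pics/c6.png",i)
E
```

```text
[ 507.58476623 -200.1561117   146.10780101] [-0.3862279   0.79785704 -0.4811916 ]
```

View pics/c6.png

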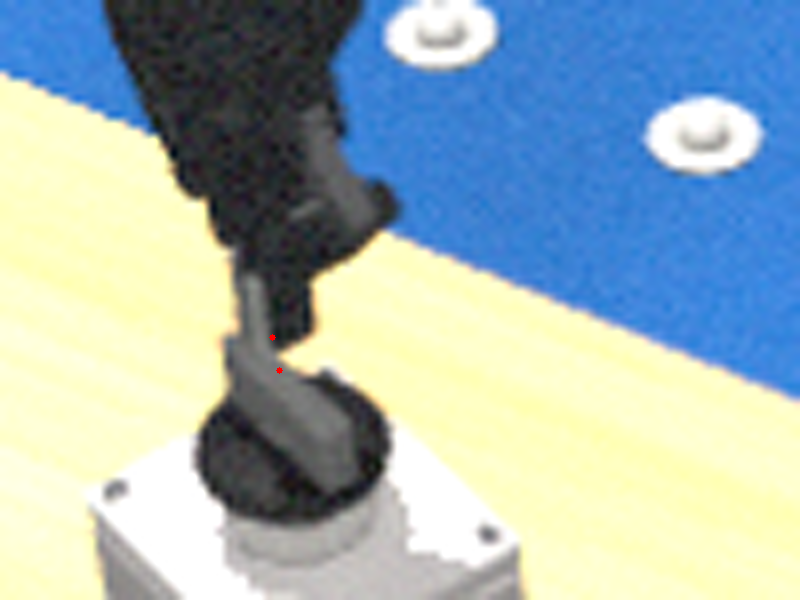

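>>> {"api": "step_arm", "payload": {"series": [{"translation": [0, 0.05, -0.3], "twist": 0, "fingers": 0}, {"translation": [0, 0, 0], "twist": 0, "fingers": 0}]}}

```text
t: 5.75
tool_pos: [508.3, -199.2, 140.9]
orientation: [[0.925, -0.0, 0.379], [-0.379, 0.0, 0.925], [-0.0, -1.0, 0.0]]
wrist_force: [-0.5, 0.1, 0.3]
width: -0.1
```

>>> {"api": "step_arm", "payload": {"series": [{"translation": [0, 0, -0.15], "twist": 0, "fingers": 0}, {"translation": [0, 0, 0], "twist": 0, "fingers": 0}]}}

```text
t: 5.95
tool_pos: [508.4, -199.4, 137.9]
orientation: [[0.925, -0.0, 0.379], [-0.379, 0.0, 0.925], [-0.0, -1.0, 0.0]]
wrist_force: [-0.9, -0.0, 0.0]
width: -0.0
```

>>> {"api": "step_arm", "payload": {"series": [{"translation": [0, 0, -0.15], "twist": 0, "fingers": 0}, {"translation": [0, 0, 0], "twist": 0, "fingers": 0}]}}

```text
t: 6.15
tool_pos: [508.3, -199.5, 134.8]
orientation: [[0.925, -0.0, 0.379], [-0.379, 0.0, 0.925], [-0.0, -1.0, -0.0]]
wrist_force: [0.3, 0.5, 0.2]
width: -0.3
```

>>> {"api": "step_arm", "payload": {"series": [{"translation": [0, 0, -0.15], "twist": 0, "fingers": 0}, {"translation": [0, 0, 0], "twist": 0, "fingers": 0}]}}

```text
t: 6.35
tool_pos: [508.2, -199.5, 131.7]
orientation: [[0.925, -0.001, 0.379], [-0.379, 0.0, 0.925], [-0.001, -1.0, -0.0]]
wrist_force: [-0.1, -0.0, 0.0]
width: 0.0
```

>>> {"api": "step_arm", "payload": {"series": [{"translation": [0, 0, -0.1], "twist": 0, "fingers": 0}, {"translation": [0, 0, 0], "twist": 0, "fingers": 0}]}}

```text
t: 6.55
tool_pos: [508.6, -199.6, 130.3]
orientation: [[0.925, 0.0, 0.379], [-0.379, -0.0, 0.925], [0.0, -1.0, 0.0]]
wrist_force: [-0.3, 0.7, 4.1]
width: 0.0
```

>>> {"api": "step_arm", "payload": {"series": [{"translation": [0, 0, -0.1], "twist": 0, "fingers": 0}, {"translation": [0, 0, 0], "twist": 0, "fingers": 0}]}}

```text
t: 6.75
tool_pos: [508.7, -199.6, 128.5]
orientation: [[0.925, 0.001, 0.379], [-0.379, -0.0, 0.925], [0.001, -1.0, 0.0]]
wrist_force: [-0.7, 0.2, 4.5]
width: -0.1
```

>>> {"api": "step_arm", "payload": {"series": [{"translation": [0, 0, -0.1], "twist": 0, "fingers": 0}, {"translation": [0, 0, 0], "twist": 0, "fingers": 0}]}}

```text
t: 6.95
tool_pos: [508.7, -199.6, 126.8]
orientation: [[0.925, 0.001, 0.379], [-0.379, 0.0, 0.925], [0.001, -1.0, 0.0]]
wrist_force: [-1.5, 0.2, 4.0]
width: 0.1
```

>>> {"api": "step_arm", "payload": {"series": [{"translation": [0, 0, -0.1], "twist": 0, "fingers": 0}, {"translation": [0, 0, -0.1], "twist": 0, "fingers": 0}, {"translation": [0, 0, 0], "twist": 0, "fingers": 0}]}}

```text
t: 7.25
tool_pos: [508.7, -199.6, 122.4]
orientation: [[0.925, 0.001, 0.379], [-0.379, -0.0, 0.925], [0.001, -1.0, 0.0]]
wrist_force: [-0.6, 0.1, 5.7]
width: 0.2
```

>>> {"api": "step_arm", "payload": {"series": [{"translation": [0, 0, -0.1], "twist": 0, "fingers": 0}, {"translation": [0, 0, 0], "twist": 0, "fingers": 0}]}}

```text
t: 7.45
tool_pos: [508.7, -199.7, 120.4]
orientation: [[0.925, 0.001, 0.379], [-0.379, -0.0, 0.925], [0.001, -1.0, 0.0]]
wrist_force: [-1.4, -0.4, 5.7]
width: -0.3
```

>>> {"api": "step_arm", "payload": {"series": [{"translation": [0, 0, -0.08], "twist": 0, "fingers": 0}, {"translation": [0, 0, 0], "twist": 0, "fingers": 0}]}}

```text
t: 7.65
tool_pos: [508.7, -199.6, 118.9]
orientation: [[0.925, 0.001, 0.379], [-0.379, -0.0, 0.925], [0.001, -1.0, 0.0]]
wrist_force: [-1.8, 0.1, 5.8]
width: 0.3
```

>>> {"api": "step_arm", "payload": {"series": [{"translation": [0, 0, -0.06], "twist": 0, "fingers": 0}, {"translation": [0, 0, 0], "twist": 0, "fingers": 0}]}}

```text
t: 7.85
tool_pos: [508.9, -199.7, 118.8]
orientation: [[0.925, 0.001, 0.379], [-0.379, 0.0, 0.925], [0.001, -1.0, 0.001]]
wrist_force: [-3.0, 1.1, 12.9]
width: -0.0
```

>>> {"api": "step_arm", "payload": {"series": [{"translation": [0, 0, 1], "twist": 0, "fingers": 0}, {"translation": [0, 0, 1], "twist": 0, "fingers": 0}, {"translation": [-0.25, 1, 0], "twist": -0.92, "fingers": 0}, {"translation": [-0.25, 1, 0], "twist": -0.92, "fingers": 0}, {"translation": [0, 0, 0], "twist": -0.92, "fingers": 0}]}}

```text
t: 8.35
tool_pos: [497.8, -156.5, 156.9]
orientation: [[0.787, -0.001, 0.617], [-0.617, 0.002, 0.787], [-0.002, -1.0, 0.001]]
wrist_force: [-0.1, -0.4, 0.0]
width: -0.3
```

>>> {"api": "step_arm", "payload": {"series": [{"translation": [0, 0, 0], "twist": -0.92, "fingers": 0}, {"translation": [0, 0, 0], "twist": -0.92, "fingers": 0}, {"translation": [0, 0, 0], "twist": 0, "fingers": 0}]}}

```text
t: 8.65
tool_pos: [498.3, -159.4, 157.0]
orientation: [[0.661, -0.0, 0.751], [-0.751, -0.0, 0.661], [-0.0, -1.0, -0.0]]
wrist_force: [-0.7, 0.5, 0.3]
width: -0.1
```

```bash
python3 - <<'E'
from station import monitor, eyes, r
from h import *
s=monitor.read_state();p=s["tool_pos"];e=eyes.get_image("scene");print(p,s["wrist_force"],s["joint_positions"])
i=e["color"][150:240,220:310,::-1];j=eyes.get_image("top")["color"][235:325,355:445,::-1]
cv2.imwrite("pics/c7.png",cv2.convertScaleAbs(np.hstack([cv2.resize(k,(400,400),interpolation=cv2.INTER_CUBIC) for k in(j,i)]),alpha=1.6))
E
```

```text
[ 498.28998602 -159.35588096  156.98449985] [-0.69191616  0.52572588  0.30580669] [-0.11629783  0.33985709  0.43768927  1.98842231 -0.18833587  0.85244755
  1.14599082]
```

View pics/c7.png

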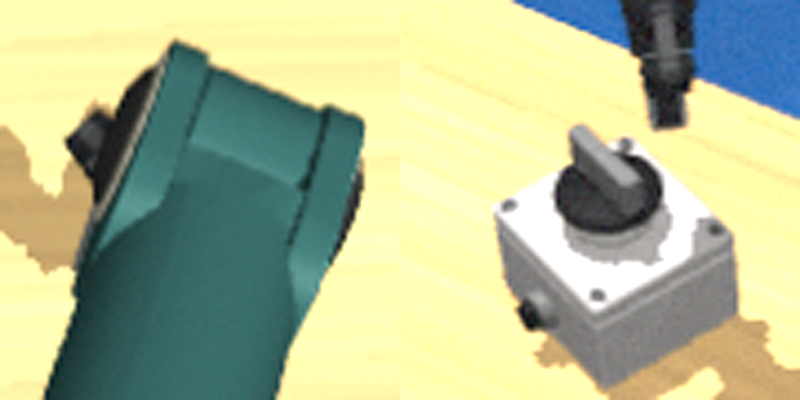

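The bar's top edge is about 2 px lower in the scene view and the fingers are off it, so the button is latched. The station has not moved. Next I go down beside the bar end.

>>> {"api": "step_arm", "payload": {"series": [{"translation": [0, 0, -1], "twist": 0, "fingers": 0}, {"translation": [0, 0, -0.8], "twist": 0, "fingers": 0}, {"translation": [0, 0, -0.45], "twist": 0, "fingers": 0}, {"translation": [0, 0, 0], "twist": 0, "fingers": 0}]}}

```text
t: 9.15
tool_pos: [497.5, -159.4, 111.2]
orientation: [[0.661, -0.002, 0.75], [-0.75, 0.0, 0.661], [-0.002, -1.0, -0.002]]
wrist_force: [-0.5, 0.1, 0.6]
width: 0.1
```

>>> {"api": "step_arm", "payload": {"series": [{"translation": [0.235, -0.086, 0], "twist": 0, "fingers": 0}, {"translation": [0, 0, 0], "twist": 0, "fingers": 0}]}}

```text
t: 9.35
tool_pos: [504.5, -161.7, 113.2]
orientation: [[0.661, 0.002, 0.75], [-0.75, -0.001, 0.661], [0.002, -1.0, 0.001]]
wrist_force: [-0.0, -0.0, -0.4]
width: 0.0
```

>>> {"api": "step_arm", "payload": {"series": [{"translation": [0.141, -0.052, 0], "twist": 0, "fingers": 0}, {"translation": [0, 0, 0], "twist": 0, "fingers": 0}]}}

```text
t: 9.55
tool_pos: [506.3, -162.2, 112.7]
orientation: [[0.661, 0.0, 0.75], [-0.75, 0.0, 0.661], [-0.0, -1.0, 0.0]]
wrist_force: [-1.4, 1.3, 1.2]
width: 0.1
```

>>> {"api": "step_arm", "payload": {"series": [{"translation": [0.141, -0.052, 0], "twist": 0, "fingers": 0}, {"translation": [0, 0, 0], "twist": 0, "fingers": 0}]}}

```text
t: 9.75
tool_pos: [509.0, -162.9, 112.5]
orientation: [[0.661, 0.0, 0.75], [-0.75, 0.001, 0.661], [-0.0, -1.0, 0.0]]
wrist_force: [-1.2, 2.6, 2.3]
width: 0.2
```

>>> {"api": "step_arm", "payload": {"series": [{"translation": [0.141, -0.052, 0], "twist": 0, "fingers": 0}, {"translation": [0, 0, 0], "twist": 0, "fingers": 0}]}}

```text
t: 9.95
tool_pos: [512.0, -164.1, 112.4]
orientation: [[0.661, 0.0, 0.75], [-0.75, 0.0, 0.661], [-0.0, -1.0, 0.0]]
wrist_force: [-2.0, 3.1, 2.2]
width: -0.1
```

>>> {"api": "step_arm", "payload": {"series": [{"translation": [0.141, -0.052, 0], "twist": 0, "fingers": 0}, {"translation": [0, 0, 0], "twist": 0, "fingers": 0}]}}

```text
t: 10.15
tool_pos: [514.9, -165.4, 112.3]
orientation: [[0.661, 0.001, 0.75], [-0.75, -0.0, 0.661], [0.0, -1.0, 0.0]]
wrist_force: [-1.0, 3.0, 1.6]
width: 0.3
```

>>> {"api": "step_arm", "payload": {"series": [{"translation": [0.094, -0.034, 0], "twist": 0, "fingers": 0}, {"translation": [0, 0, 0], "twist": 0, "fingers": 0}]}}

```text
t: 10.35
tool_pos: [516.3, -166.3, 112.1]
orientation: [[0.661, -0.0, 0.751], [-0.751, -0.0, 0.661], [0.0, -1.0, -0.0]]
wrist_force: [-1.3, 2.7, 1.3]
width: 0.4
```

>>> {"api": "step_arm", "payload": {"series": [{"translation": [0.094, -0.034, 0], "twist": 0, "fingers": 0}, {"translation": [0, 0, 0], "twist": 0, "fingers": 0}]}}

```text
t: 10.55
tool_pos: [517.9, -167.1, 112.1]
orientation: [[0.661, -0.001, 0.751], [-0.751, -0.0, 0.661], [-0.0, -1.0, -0.001]]
wrist_force: [-2.2, 1.2, 1.0]
width: 0.3
```

>>> {"api": "step_arm", "payload": {"series": [{"translation": [0.094, -0.034, 0], "twist": 0, "fingers": 0}, {"translation": [0, 0, 0], "twist": 0, "fingers": 0}]}}

```text
t: 10.75
tool_pos: [519.4, -167.9, 112.0]
orientation: [[0.66, -0.001, 0.751], [-0.751, -0.0, 0.66], [-0.001, -1.0, -0.001]]
wrist_force: [-3.9, 1.2, 1.5]
width: -0.3
```

>>> {"api": "step_arm", "payload": {"series": [{"translation": [0.094, -0.034, 0], "twist": 0, "fingers": 0}, {"translation": [0, 0, 0], "twist": 0, "fingers": 0}]}}

```text
t: 10.95
tool_pos: [521.6, -168.3, 112.0]
orientation: [[0.661, -0.001, 0.751], [-0.751, 0.0, 0.661], [-0.001, -1.0, -0.001]]
wrist_force: [-4.0, 0.8, 0.1]
width: 0.2
```

```bash
python3 - <<'E'
from station import monitor, eyes, r
from h import *
s=monitor.read_state();p=s["tool_pos"];e=eyes.get_image("scene");print(p,s["wrist_force"])
i=e["color"][150:225,220:320,::-1]
cv2.imwrite("pics/c8.png",cv2.convertScaleAbs(cv2.resize(i,(800,600),interpolation=cv2.INTER_CUBIC),alpha=1.8))
E
```

```text
[ 521.57383127 -168.26426351  112.03881483] [-3.95464343  0.8493353   0.0690027 ]
```

View pics/c8.png

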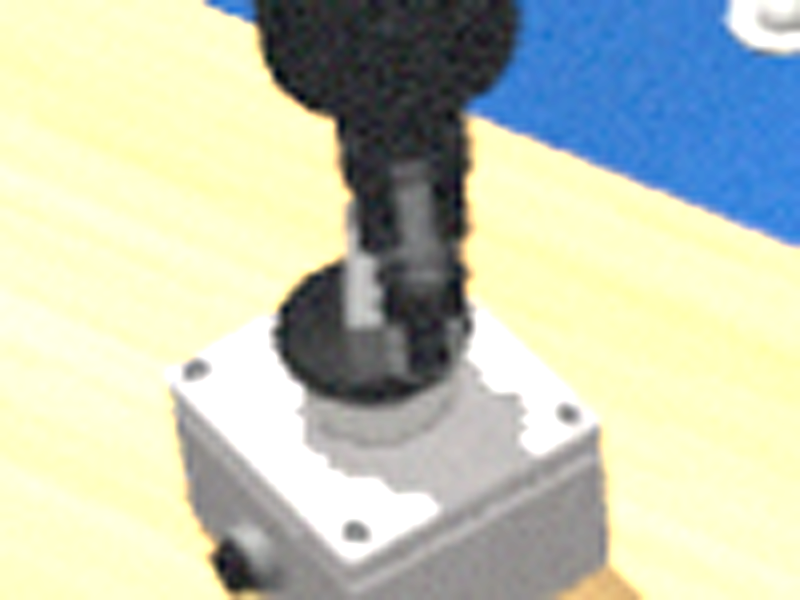

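The head is turned well past 0.4 and the neck below the cap shows more, so the latch has released. I back off the way I came, then go up and away.

>>> {"api": "step_arm", "payload": {"series": [{"translation": [-0.4, 0.2, 0], "twist": 0, "fingers": 0}, {"translation": [-0.5, 0.3, 0], "twist": 0, "fingers": 0}, {"translation": [-0.6, 0.3, 0], "twist": 0, "fingers": 0}, {"translation": [0, 0, 1], "twist": 0, "fingers": 0}, {"translation": [0, 0, 1], "twist": 0, "fingers": 0}]}}

```text
t: 11.5
tool_pos: [491.8, -151.8, 153.0]
orientation: [[0.661, 0.001, 0.75], [-0.75, -0.001, 0.661], [0.001, -1.0, 0.001]]
wrist_force: [1.2, -0.5, -0.8]
width: -0.4
```

>>> {"api": "step_arm", "payload": {"series": [{"translation": [0, 0, 1], "twist": 0, "fingers": 0}, {"translation": [0, 0, 1], "twist": 0, "fingers": 0}, {"translation": [-1, 1, 1], "twist": 0, "fingers": 0}, {"translation": [-1, 1, 0], "twist": 0, "fingers": 0}, {"translation": [0, 1, 0], "twist": 0, "fingers": 0}]}}

```text
t: 12.0
tool_pos: [450.6, -91.7, 213.3]
orientation: [[0.66, 0.003, 0.751], [-0.751, 0.001, 0.66], [0.002, -1.0, 0.003]]
wrist_force: [-0.5, -0.5, -0.8]
width: -0.5
```

>>> {"api": "step_arm", "payload": {"series": [{"translation": [0, 1, 0], "twist": 0, "fingers": 0}, {"translation": [0, 1, 0], "twist": 0, "fingers": 0}, {"translation": [0, 1, 0], "twist": 0, "fingers": 0}, {"translation": [0, 1, 0], "twist": 0, "fingers": 0}, {"translation": [0, 0, 0], "twist": 0, "fingers": 0}]}}

```text
t: 12.5
tool_pos: [452.4, -9.4, 212.8]
orientation: [[0.664, 0.003, 0.747], [-0.747, 0.001, 0.664], [0.001, -1.0, 0.003]]
wrist_force: [-0.2, 0.2, 0.6]
width: -0.1
```

```bash
python3 - <<'E'
from station import monitor, eyes, r
from h import *
s=monitor.read_state();print(s["t"],s["tool_pos"],s["wrist_force"])
e=eyes.get_image("scene")["color"][:,:,::-1];t=eyes.get_image("top")["color"][:,:,::-1]
for n,i in(("scene",e),("top",t)):
    o=cv2.imread(f"pics/{n}0.png"); x=(225,160,315,250) if n=="scene" else(365,250,435,320)
    a=cv2.absdiff(o,i)[x[1]:x[3],x[0]:x[2]].max(2);print(n,(a>40).sum(),a.mean())
old=cv2.imread("pics/scene0.png")
print([ (cv2.absdiff(old,e)[b:d,a:c].max(2)>40).sum() for a,b,c,d in((160,180,215,245),(265,290,340,365),(420,300,490,380))])
cv2.imwrite("pics/c9.png",np.hstack([cv2.resize(k[165:245,230:310],(400,400),interpolation=cv2.INTER_CUBIC) for k in(old,e)]))
E
```

```text
12.5 [452.38880826  -9.35680781 212.78849094] [-0.158269    0.15955982  0.55451515]
scene 0 4.182716049382716
top 0 5.7424489795918365
[np.int64(0), np.int64(0), np.int64(0)]
```

View pics/c9.png

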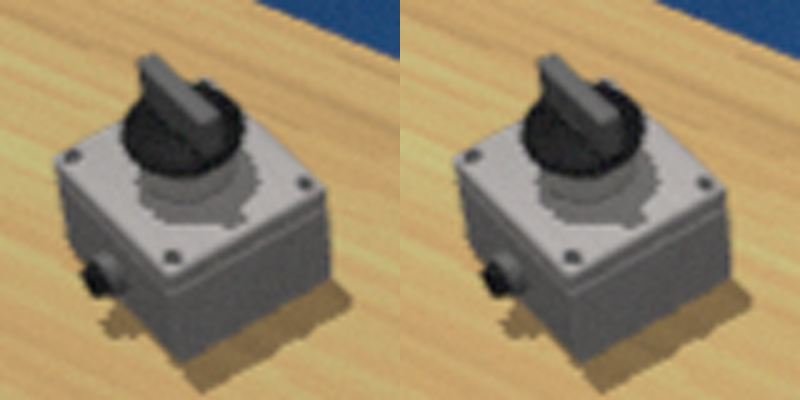

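```bash
python3 -c "
from station import r
print(r.sign_off())"
```

```text
the job is handed in; nothing more can be done
None
```

The stop button was pressed until it latched, seen to stay in by itself, then released with a clockwise twist and is all the way out again. I handed the job in at about 12.6 s.

- **Press:** I pressed straight down on the centre of the bar with closed fingertips. The travel was about 12 mm to the hard stop, where the force rose to about 13 N.
- **Latch:** With the fingers lifted off, the scene picture showed the bar about 2 px lower than before. That fits the 8 mm latched depth, and the station had not moved.
- **Twist:** I pushed one end of the bar sideways clockwise with about 4 N or less. The picture showed it turned well past 0.4 rad and the head up, so I backed off and went clear.
- **Last checks:** In both cameras the station area matched the first picture, with no pixel changed by more than 40 levels. In the scene camera the spanner, bin and screwdriver areas also matched. I did not check the button box by number, but the arm made no contact near it. The wrist force read about 0 at the end.

**Disagreement:** The fingertips were about 17 mm above the reported TCP, not 17 mm below it as the overhang implies. Both cameras suggested this and contact at a TCP height of about 130 mm confirmed it. I set the heights by touch instead.

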